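# Comb the scattered rods into snug parallel rows

### The arm

A 6-joint arm with a two-finger parallel gripper is mounted at the origin on a cart in front of the work surface, level with it; the furniture and walls round the work are solid. World frame = base frame: x ahead of the robot, y to its left, z up, the work surface at z = 0. Lengths are in mm, angles in rad, forces in N, time in s.
With the tool pointing down it reaches from about 300 to 775 mm from the base axis. Payload 14.6 kg.
Tool frame: the origin (TCP) lies midway between the tips of the shut fingers; the grasp point (between the pads) lies 19 mm behind it; y points along the fingers, x is the direction in which the jaws open and shut, and the axes are right-handed (so a half turn about y gives the same grasp; the last joint's range is limited). The gripper opens to 94 mm and grips with 3 to 60 N. Pads are 16 mm wide; open, the fingers measure 119 mm over their backs; the gripper's body (75 mm by 177 mm) begins 78 mm behind the grasp point.
Start: joints at [-1.253, 0.3, 1.521, -0, 1.321, -0.067], TCP at [206.448, -509.773, 205.446] pointing down, gripper open.
Joint ranges: [-3.03, 3.03], [-0.79, 2.21], [0.23, 2.52], [-1.04, 4.18], [0, 3.07], [-2.55, 2.55]. Speed limits (rad/s): [2.22, 2.22, 2.57, 3.14, 3.14, 3.14].

### API

Orientations are given as [roll, pitch, yaw] about the fixed x, y, z axes, in that order (R = Rz(yaw) Ry(pitch) Rx(roll)).
In Python, from cell import manip gives the robot as it stands.
- The arm moves only by the tool servo_tool, never from a script. Its argument "commands" is a list of rows, each an object with "dp": the shift along the tool's x, y, z in mm, a list of three; "turn": the turn, a rotation vector about the tool's x, y, z in degrees, a list of three. A call has 1 to 5 rows; each row is the pose to reach, as a shift and turn from the pose measured when the call began, along the tool's axes at that moment; what a row does not reach only later rows make up. A row lasts 1/12 s, in which the tool goes at most 41.7 mm and 7.16 degrees, less where a joint would pass 70% of its speed; a pose out of reach is approached as far as the arm can. A call with a gripper value outside its range is refused whole. "grip" is the gripper command: -1 is fully open, 1 is shut, values between are in proportion, set as the call begins (left out, the last holds). The fingers move at their own pace and stop on an object; "force" is the grip in N (left out, the last holds). Time passes only in rows, so rows that repeat a pose let the fingers close. It gives the time, the measured TCP pose, the force and the opening at its end, in the units of the state.
- manip.read_state(): the state, without advancing time (a new reading comes with each control period).
- manip.camera(name): name is "side" or "top"; returns a dict with "img" (384x512x3 uint8, red, green, blue), "depth" (384x512 float32, mm along the optical axis (not along the pixel's ray), 0 where there is no reading), "K" (3x3 intrinsics, pixels), "k1" (the pictures are not rectified: a ray, as slopes to the right and down, at radius r is drawn at 1 + k1 r^2 times it, then the intrinsics apply), "R" (3x3) and "t" (3): a world point X has camera coordinates R X + t. Camera axes: x right, y down, z forward; pixel columns grow to the right and rows downward; lengths in mm; the calibration is good to about 2 mm. A picture is of the moment at which its call begins.
- manip.sign_off(): hands the job in, once; it reports no verdict.
The state is a dict: "clock": time; "joints": joint angles; "qd": joint speeds; "effort": joint torques, N m; "eef_pos": TCP position; "eef_rot": TCP orientation; "wrist_force": force on the tool from outside, world axes, zero at the start; "moment": the same for the moment, N m; "finger_gap": finger opening in mm.
Only numpy, scipy, OpenCV 4.12 (cv2) and the standard library are available. Lean on these libraries where they do the work, as an engineer would, in place of code of your own. Each camera call takes 0.05 s, during which the arm holds its last target.

### The job

Take the wooden hand rake and comb the four scattered aluminium rods along the tray until they lie parallel, side by side and closed up against the stop; move them with the rake only. Feel for the stop: press the rows together just until its sprung pad begins to give a few millimetres, gently, never shoving hard on the rods or the tray, and keep that up for a moment. Then stand the rake upright again at the tray's open end, where it stood, leaving the rows closed up against the stop and the other things alone.

Things in the scene. Friction and masses are not known exactly. Their poses are not given: they have to be found in the camera images.
- tray: fixed plywood tray on the worktop, 330 mm along its x (from -185 to +145 mm), 184 mm along its y. Origin: at its underside, on its middle line, z up. Floor top 8 mm above the worktop; two side rails along x, 24 mm high from the worktop, leave 160 mm between them. The -x end is open; rods are combed towards +x, where an adjustable stop is clamped across, its knobs 46 mm above the worktop.
- tray_floor (a point): point of the tray floor's top above the tray's origin, axes as the tray's. The stop's face towards -x is a dark rubber pad 150 mm wide, 15 mm high, parallel to y. Its place is NOT measured: the face stands anywhere from x = +100 to +130 mm from this point and must be seen or felt. The pad is sprung: it gives about 1 mm for each 2.5 N, 8 mm at most, and comes back when let go.
- rake_grip (a point): centre of the upright grip block of a plain wooden hand rake, 140 to 240 g, standing in the tray at its open end, behind the rods. It lies 48 mm above the rake's feet; the grip is 24 mm thick (rake x), 44 mm long (rake y) and reaches from 22 to 74 mm above the feet. z is up. Beyond world x = 0.58, left of y = -0.1, stands a 0.4 m high tool organiser.
- rake: the rake; origin between its feet at their underside, axes as rake_grip. Its head is 44 mm (x) by 130 mm (y) by 8 mm, top 22 mm above the feet; under it stand two straight rows of eight 8 mm pegs, 14 mm long, rows along y. The outer faces of the rows lie 22 mm to either side of the origin in x, gaps between pegs are 9 mm; both sides rake alike.
- rod_1_center (a point): centre of rod 1 of four alike square aluminium rods, 12 x 12 x 120 mm, long along its y, 38 to 66 g, lying loose and askew on the tray floor (centre 6 mm above it). Rods are numbered from the tray's open end towards the stop; at the start its x axis points roughly along the tray's +x.
- rod_2_center (a point): centre of rod 2 of four alike square aluminium rods, 12 x 12 x 120 mm, long along its y, 38 to 66 g, lying loose and askew on the tray floor (centre 6 mm above it). Rods are numbered from the tray's open end towards the stop; at the start its x axis points roughly along the tray's +x.
- rod_3_center (a point): centre of rod 3 of four alike square aluminium rods, 12 x 12 x 120 mm, long along its y, 38 to 66 g, lying loose and askew on the tray floor (centre 6 mm above it). Rods are numbered from the tray's open end towards the stop; at the start its x axis points roughly along the tray's +x.
- rod_4_center (a point): centre of rod 4 of four alike square aluminium rods, 12 x 12 x 120 mm, long along its y, 38 to 66 g, lying loose and askew on the tray floor (centre 6 mm above it). Rods are numbered from the tray's open end towards the stop; at the start its x axis points roughly along the tray's +x.
- offcut: bystander: pine offcut 38 x 120 x 38 mm lying on the worktop, origin at the centre of its underside; leave alone
- roll_of_tape: bystander: roll of tape, 104 mm across, 25 mm high, lying flat, origin at the centre of its underside; leave alone
- small_case: bystander: small plain white case 34 x 66 x 20 mm, origin at the centre of its underside; leave alone
Mind the look-alikes: they are no part of the job. What is shaped like the part that bears rod_4_center but orange is not meant.

How it is judged:
By the outcome, as a careful person would: the job done as asked, in the order asked, and still so for the second after the job is handed in, with the robot touching nothing.
It also fails if it takes over 51 s, if anything falls off the work surface, if the arm or the gripper's body presses on something with over 40 N, if the wrist force passes 120 N, or if a joint passes its speed limit or range.

## Working session

There is one attempt and no reset: what is moved stays moved. The work goes in short steps, Python scripts to look and compute and a tool call to move; the robot and the scene stay as the last step left them, time stands still between calls to the robot, and variables do not carry over. Pictures are saved under pics/ and viewed, and the job is handed in when it is done.

Besides the shell and the picture viewer there is one more tool, called after "Emit:" in YAML: its name, and indented under it one key for each argument. servo_tool: Moves the arm, as the interface text tells. Its arguments: {"type":"object","properties":{"commands":{"type":"array","items":{"type":"object","properties":{"dp":{"type":"array","items":{"type":"number"}},"turn":{"type":"array","items":{"type":"number"}}}}},"grip":{"type":"number"},"force":{"type":"number"}},"required":["commands"]}

```bash
ls; mkdir -p pics
python3 - <<'E'
from cell import manip
import cv2,numpy as np
s=manip.read_state();print(s)
for n in("top","side"):
    c=manip.camera(n);np.savez(f"pics/{n}0.npz",**c)
    cv2.imwrite(f"pics/{n}0.png",cv2.resize(c["img"][:,:,::-1],(800,600),interpolation=cv2.INTER_CUBIC))
    print(n,c["K"],c["k1"],c["R"],c["t"])
E
```

```text
pics
{'clock': 0.0, 'joints': array([-1.25261332e+00,  3.00482212e-01,  1.52161444e+00,  2.64887615e-05,
        1.32073101e+00, -6.65977848e-02]), 'qd': array([-0.00099123, -0.00102327, -0.000407  ,  0.00030394, -0.00021507,
        0.00016827]), 'effort': array([ 3.09053539e-04, -5.31800437e+01, -3.52737737e+01,  7.08331587e-02,
        2.43639486e-02, -6.82592986e-05]), 'eef_pos': array([ 206.36118987, -509.51085689,  204.86613609]), 'eef_rot': array([-1.57068854e+00,  1.23057120e-03, -1.18602204e+00]), 'wrist_force': array([ 0.01215583,  0.3022726 , -0.5679631 ]), 'moment': array([0.02535827, 0.05542798, 0.03408726]), 'finger_gap': 93.75593602261641}
top [[395.6041274    0.         250.23770157]
 [  0.         395.6041274  187.56035079]
 [  0.           0.           1.        ]] 0.023037992055321754 [[ 1.75897877e-03 -9.99759811e-01 -2.18454927e-02]
 [-9.98199160e-01 -4.45509438e-04 -5.99853122e-02]
 [ 5.99611721e-02  2.19116654e-02 -9.97960188e-01]] [ -52.90265624  625.93804204 1211.23869851]
side [[370.85615773   0.         253.92456873]
 [  0.         370.85615773 194.32227277]
 [  0.           0.           1.        ]] -0.09184164198202346 [[ 0.99987909 -0.01505058 -0.00390913]
 [-0.00953786 -0.39505073 -0.91860979]
 [ 0.01228131  0.91853601 -0.39514651]] [-621.35121039   49.53806452  999.62267692]
```

View pics/top0.png

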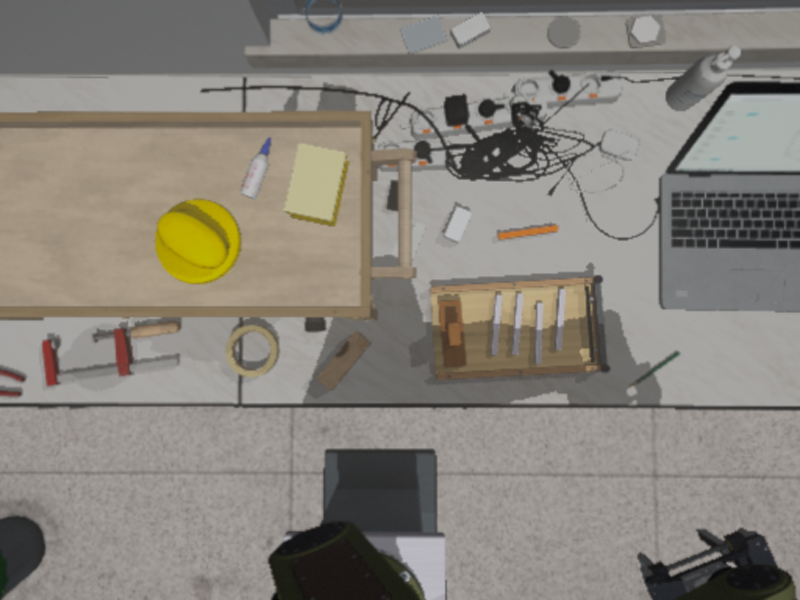

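View pics/side0.png

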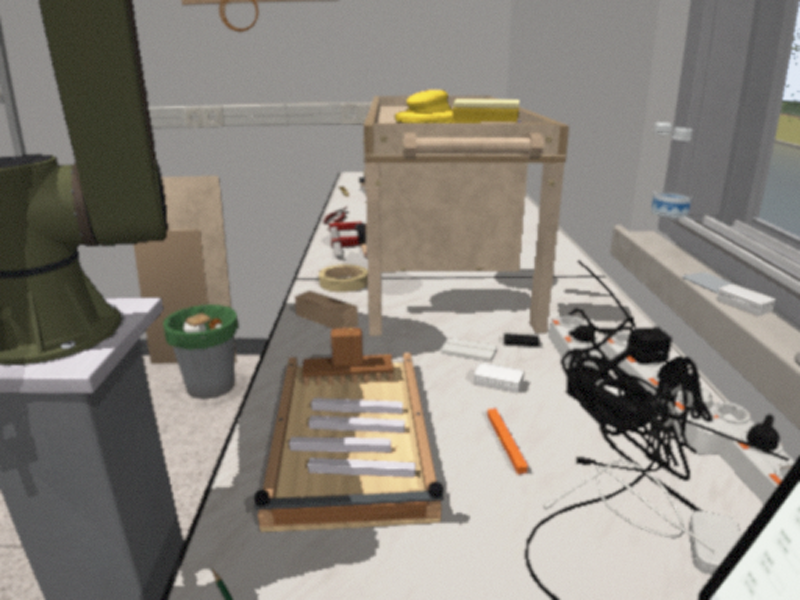

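```bash
cat > h.py <<'E'
import numpy as np,cv2
def cloud(c):
    K=c["K"];k1=float(c["k1"]);d=c["depth"]
    v,u=np.mgrid[:384,:512].astype(float)
    p=np.stack([u.ravel(),v.ravel()],1)[:,None]
    n=cv2.undistortPoints(p,K,np.array([k1,0,0,0,0.]))[:,0].reshape(384,512,2)
    P=np.dstack([n[...,0]*d,n[...,1]*d,d])
    return (P-np.asarray(c["t"]))@np.asarray(c["R"])
def proj(c,X):
    return cv2.projectPoints(np.asarray(X,float).reshape(-1,3),cv2.Rodrigues(np.asarray(c["R"]))[0],np.asarray(c["t"]),c["K"],np.array([float(c["k1"]),0,0,0,0.]))[0][:,0]
def ortho(c,x0,x1,y0,y1,z,s=2.):
    # rows: +x up ; cols: -y to right  (s px per mm), plane z
    H=int((x1-x0)*s);W=int((y1-y0)*s)
    r,q=np.mgrid[:H,:W]
    X=np.stack([x1-(r+.5)/s,y1-(q+.5)/s,np.full(r.shape,z)],-1)
    uv=proj(c,X).reshape(H,W,2).astype(np.float32)
    return cv2.remap(c["img"],uv[...,0],uv[...,1],cv2.INTER_CUBIC)
def get(n,tag):
    from cell import manip
    c=manip.camera(n);np.savez(f"pics/{n}{tag}.npz",**c);return c
E
python3 - <<'E'
from h import *
c=dict(np.load("pics/top0.npz"));P=cloud(c)
for n,(u,v) in dict(trayTL=(433,290),trayBL=(436,376),grip=(455,333),floor=(480,340),rod1=(497,325),rod4=(560,318),rail=(510,284),orange=(528,232)).items():
    print(n,P[int(v*.64),int(u*.64)].round(1))
o=ortho(c,320,560,-480,-80,14,2)
cv2.imwrite("pics/o14.png",o[:,:,::-1])
s=dict(np.load("pics/side0.npz"))
o=ortho(s,320,560,-480,-80,14,2)
cv2.imwrite("pics/os14.png",o[:,:,::-1])
E
```

```text
trayTL [ 633.5 -135.    25.2]
trayBL [ 464.6 -140.8   21.5]
grip [ 547.6 -173.    83.1]
floor [ 535.  -228.4    9.5]
rod1 [ 562.9 -261.3   18.9]
rod4 [ 578.4 -382.    25.8]
rail [ 645.8 -285.4   26.3]
orange [ 750.8 -323.5    8.8]
```

View pics/o14.png

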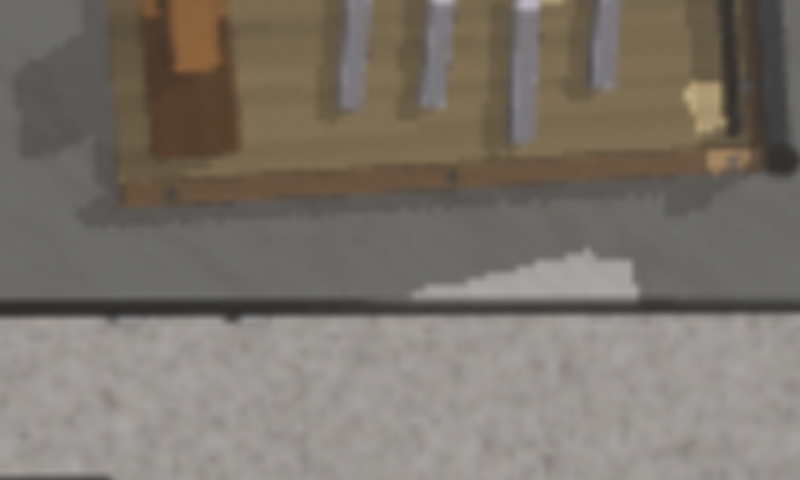

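View pics/os14.png

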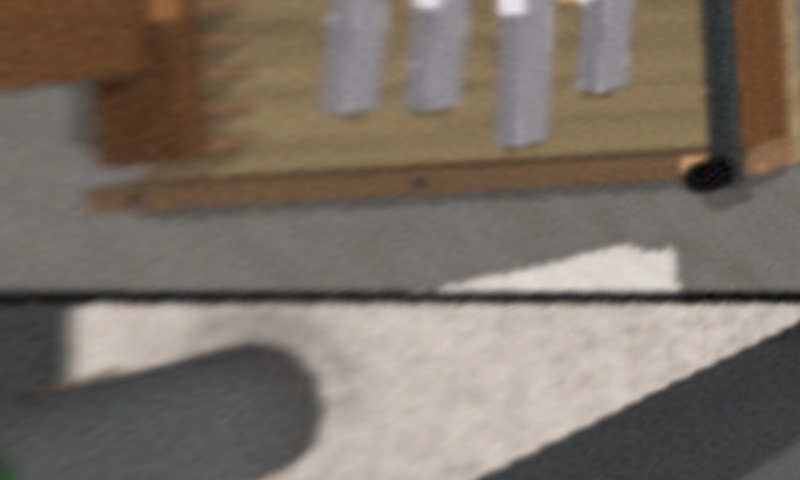

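Run:
```python
from h import *
c=dict(np.load("pics/top0.npz"));s=dict(np.load("pics/side0.npz"))
def grid(o,x1,y1,sc,f):
    o=o[:,:,::-1].copy()
    for x in range(460,680,20):
        cv2.line(o,(0,int((x1-x)*sc)),(6,int((x1-x)*sc)),(0,0,255),1);cv2.putText(o,str(x),(8,int((x1-x)*sc)+4),0,.35,(0,0,255))
    for y in range(-480,-100,20):
        q=int((y1-y)*sc);cv2.line(o,(q,0),(q,6),(255,0,0),1);cv2.putText(o,str(y),(q-12,16),0,.35,(255,0,0))
    cv2.imwrite(f,o)
for z in(20,):
    grid(ortho(c,440,670,-480,-110,z,2.15),670,-110,2.15,f"pics/t{z}.png")
    grid(ortho(s,440,670,-480,-110,z,2.15),670,-110,2.15,f"pics/s{z}.png")
grid(ortho(c,440,670,-480,-110,82,2.15),670,-110,2.15,"pics/t82.png")
P=cloud(c).reshape(-1,3)
m=(P[:,2]>120)&(P[:,1]<50)&(P[:,1]>-300)&(P[:,0]>350)
Q=P[m]; print(Q.min(0),Q.max(0))
for z0 in range(120,480,40):
    q=Q[(Q[:,2]>=z0)&(Q[:,2]<z0+40)]
    if len(q): print(z0,len(q),q.min(0).round(),q.max(0).round())
m=(P[:,2]>72)&(P[:,2]<95)&(abs(P[:,0]-547)<50)&(abs(P[:,1]+173)<40)
print("grip top",m.sum(),P[m].mean(0),P[m].min(0),P[m].max(0))
```

```text
[ 552.27659065 -299.72764937  120.03999947] [1149.08277871   49.98168861 1245.15940354]
120 3552 [ 573. -300.  120.] [1149.   50.  160.]
160 449 [ 575. -300.  160.] [1147.   48.  199.]
200 59 [574. -25. 201.] [1123.   50.  228.]
240 21 [573. -30. 244.] [860.  19. 279.]
280 1043 [575. -91. 290.] [876.  50. 320.]
320 3924 [571. -96. 320.] [878.  50. 359.]
360 790 [709.   4. 361.] [816.  50. 382.]
grip top 126 [ 547.61971259 -171.62762636   82.06051117] [ 527.08247599 -185.35669034   72.32967145] [ 568.13874535 -158.63368051   87.88813738]
```

View pics/t20.png

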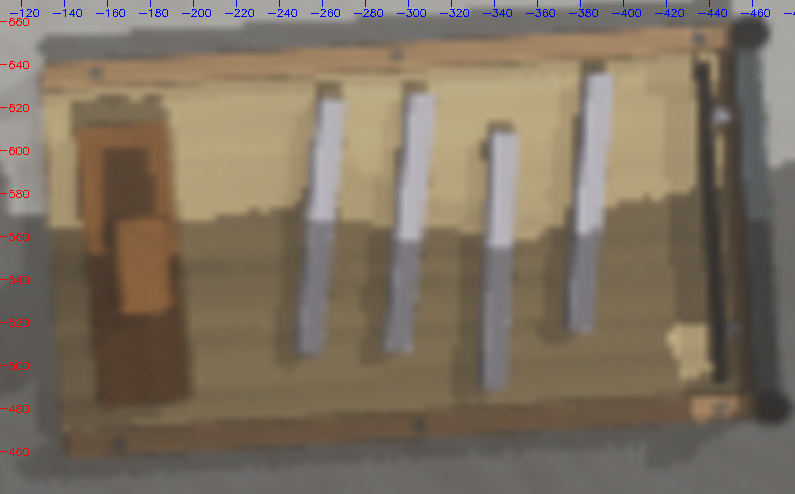

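View pics/s20.png

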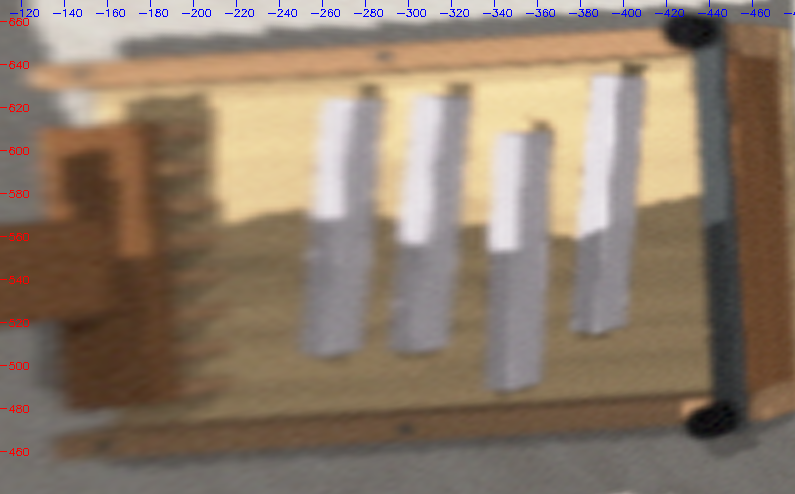

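View pics/t82.png

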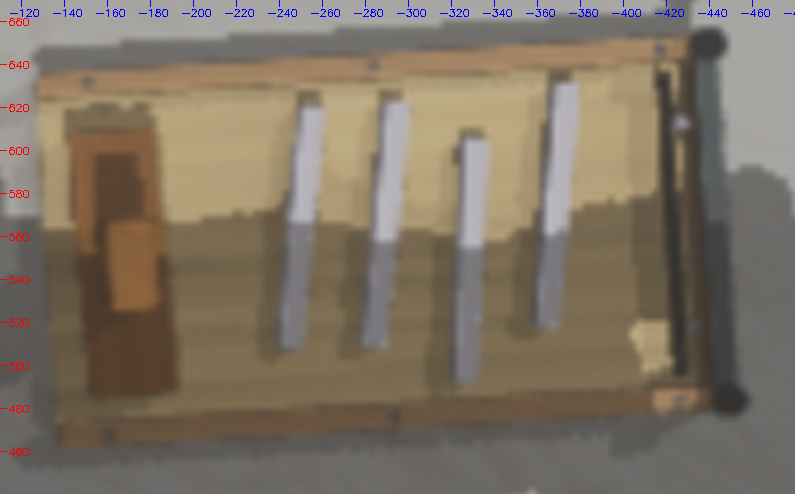

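The top picture shows the rake at (452,330) px. Its upright grip's top is at about (547,-172,82), which matches the expected 82 mm. The four grey rods lie at px 497, 517, 539 and 560. The orange bar at (528,232) lies outside the tray and is the look-alike, so I leave it alone. The stop pad is near world y≈-437.

The organiser is the table on the left, with its edge at about x≥571 and y≥-96. I'll grip the 24 mm faces with the tool leaning 15° back towards the base to keep clear of it.

```bash
cat > g.py <<'E'
import numpy as np,sys
from scipy.spatial.transform import Rotation as Ro
from cell import manip
def go(pos,tilt,yaw):
    s=manip.read_state();R0=Ro.from_euler('xyz',s["eef_rot"]);R1=Ro.from_euler('xyz',[-90+tilt,0,yaw],degrees=True)
    dp=R0.inv().apply(np.array(pos)-s["eef_pos"]);tv=(R0.inv()*R1).as_rotvec(degrees=True)
    print("t",round(s["clock"],2),"pos",s["eef_pos"].round(1),"rot",np.degrees(s["eef_rot"]).round(2),"F",s["wrist_force"].round(2),"M",s["moment"].round(2),"gap",round(s["finger_gap"],1),"j",s["joints"].round(2))
    print("dp",dp.round(1),"turn",tv.round(2))
if __name__=="__main__": go([float(a) for a in sys.argv[1:4]],float(sys.argv[4]),float(sys.argv[5]))
E
python3 g.py 552 -172 170 15 -85.3
python3 - <<'E'
from h import *
c=dict(np.load("pics/top0.npz"))
im=c["img"][140:250,270:390,::-1]
cv2.imwrite("pics/crop.png",cv2.resize(im,None,fx=5.5,fy=5.5,interpolation=cv2.INTER_CUBIC))
E
```

```text
t 0.1 pos [ 206.4 -509.5  204.9] rot [-9.000e+01  6.000e-02 -6.795e+01] F [ 0.04  0.13 -0.29] M [-0.02 -0.02  0.06] gap 94.0 j [-1.25  0.3   1.52 -0.    1.32 -0.07]
dp [-183.1   35.2  447.1] turn [14.89 17.24 -2.33]
```

View pics/crop.png

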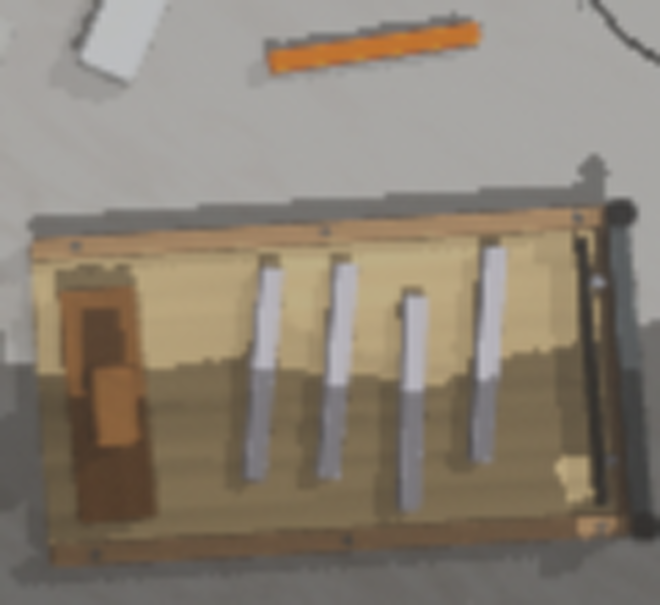

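The crop shows four grey rods inside the tray. The orange bar, at crop (375,45), is outside it. The rake is at crop (110,410).

Emit:
servo_tool:
  commands:
    - {"dp":[-36,0,88],"turn":[5,6,-1]}
    - {"dp":[-72,0,176],"turn":[10,12,-1.5]}
    - {"dp":[-108,5,264],"turn":[15,17,-2.3]}
    - {"dp":[-145,10,352],"turn":[15,17,-2.3]}
    - {"dp":[-183,20,447],"turn":[15,17,-2.3]}
  grip: -1
  force: 50

```text
clock: 0.52
eef_pos: [355.5, -362.8, 200.1]
eef_rot: [-1.306, 0.001, -1.488]
wrist_force: [1.0, -0.5, 0.2]
finger_gap: 94.2
```

```bash
python3 g.py 552 -172 150 15 -85.3
```

```text
t 0.52 pos [ 355.5 -362.8  200.1] rot [-7.481e+01  6.000e-02 -8.527e+01] F [ 0.96 -0.48  0.17] M [-0.04  0.11 -0.08] gap 94.2 j [-0.99  0.13  1.77  0.26  1.13  0.4 ]
dp [-173.9  104.   191. ] turn [-0.19  0.02 -0.07]
```

Emit:
servo_tool:
  commands:
    - {"dp":[-30,18,33],"turn":[0,0,0]}
    - {"dp":[-60,36,66],"turn":[0,0,0]}
    - {"dp":[-90,54,100],"turn":[0,0,0]}
    - {"dp":[-115,70,127],"turn":[0,0,0]}
    - {"dp":[-145,87,160],"turn":[0,0,0]}

```text
clock: 0.93
eef_pos: [503.1, -219.4, 162.1]
eef_rot: [-1.306, 0.001, -1.488]
wrist_force: [0.8, -0.6, 0.6]
finger_gap: 93.8
```

```bash
python3 g.py 552 -172 110 15 -85.3
```

```text
t 0.93 pos [ 503.1 -219.4  162.1] rot [-7.482e+01  7.000e-02 -8.527e+01] F [ 0.77 -0.61  0.58] M [-0.03  0.15  0.02] gap 93.8 j [-0.56  0.21  1.76  0.19  0.96  0.84]
dp [-43.1  64.1  37.2] turn [-0.18  0.01 -0.08]
```

Emit:
servo_tool:
  commands:
    - {"dp":[-14,20,12],"turn":[0,0,0]}
    - {"dp":[-28,40,24],"turn":[0,0,0]}
    - {"dp":[-43,64,37],"turn":[0,0,0]}
    - {"dp":[-43,64,37],"turn":[0,0,0]}

```text
clock: 1.27
eef_pos: [552.1, -168.9, 106.2]
eef_rot: [-1.31, 0.004, -1.485]
wrist_force: [-0.2, 0.9, -0.3]
finger_gap: 94.2
```

```bash
python3 g.py 552 -172 37 15 -85.3
python3 - <<'E'
from h import *
for n in("top","side"):
    c=get(n,1);cv2.imwrite(f"pics/{n}1.png",cv2.resize(c["img"][:,:,::-1],(800,600),interpolation=cv2.INTER_CUBIC))
E
```

```text
t 1.27 pos [ 552.1 -168.9  106.2] rot [-75.07   0.24 -85.11] F [-0.22  0.9  -0.25] M [-0.01  0.18  0.03] gap 94.2 j [-0.42  0.34  1.74  0.17  0.84  0.96]
dp [  3.4  66.7 -18.2] turn [ 0.07  0.12 -0.28]
```

View pics/top1.png

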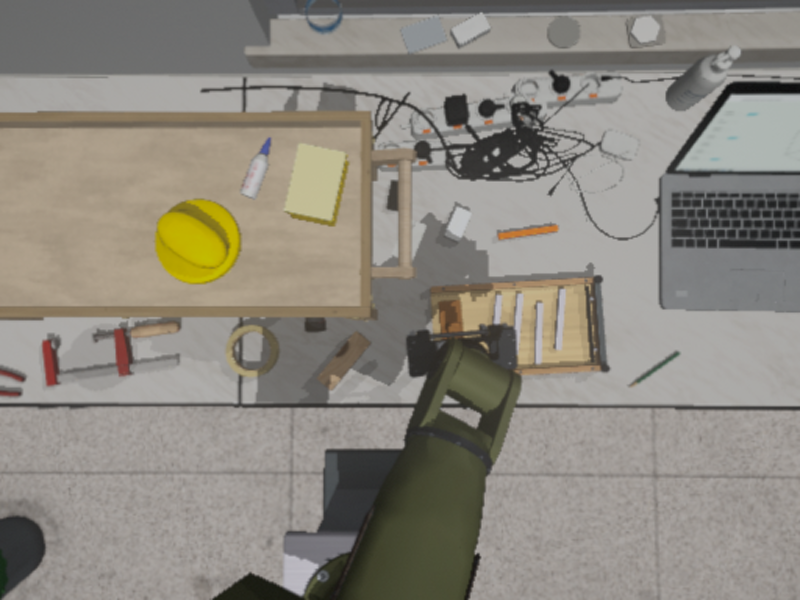

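View pics/side1.png

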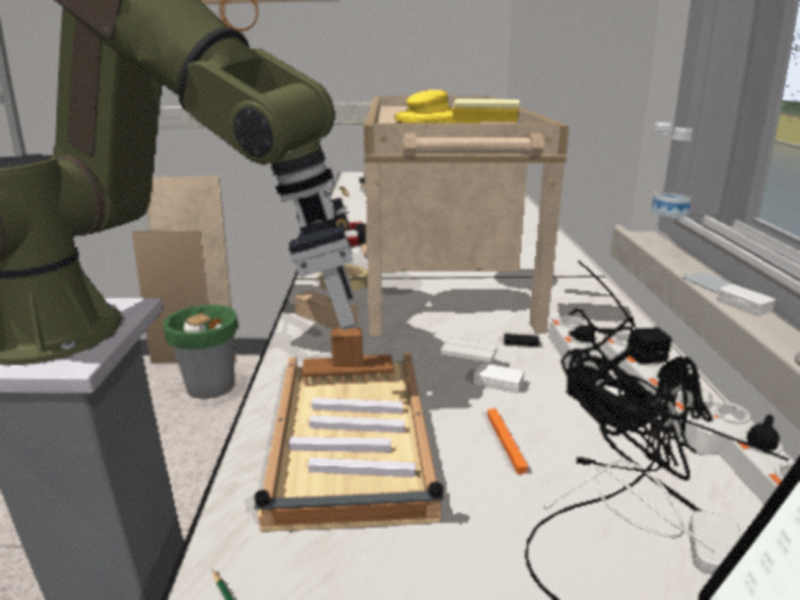

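The gripper body is clear of the organiser, whose handle is at (410,270) in the top view. The fingers sit over the rake grip, at (345,340) in the side view, so I descend.

Emit:
servo_tool:
  commands:
    - {"dp":[1,16,-4.5],"turn":[0,0,0]}
    - {"dp":[2,33,-9],"turn":[0,0,0]}
    - {"dp":[3,50,-14],"turn":[0,0,0]}
    - {"dp":[3.4,66,-18],"turn":[0,0,0]}
    - {"dp":[3.4,66,-18],"turn":[0,0,0]}

```text
clock: 1.78
eef_pos: [550.1, -175.4, 39.0]
eef_rot: [-1.31, 0.004, -1.488]
wrist_force: [-0.2, 0.2, -1.0]
finger_gap: 94.1
```

```bash
python3 g.py 552 -172 38 15 -85.3
```

```text
t 1.78 pos [ 550.1 -175.4   39. ] rot [-75.07   0.21 -85.26] F [-0.24  0.2  -1.02] M [0.   0.15 0.01] gap 94.1 j [-0.43  0.44  1.78  0.2   0.7   0.91]
dp [-3.2  1.6  1.8] turn [ 0.07 -0.01 -0.21]
```

Emit:
servo_tool:
  commands:
    - {"dp":[-2.5,1,2],"turn":[0,0,0]}
    - {"dp":[-2.5,1,2],"turn":[0,0,0]}

```text
clock: 1.95
eef_pos: [552.4, -173.2, 39.8]
eef_rot: [-1.309, 0.003, -1.489]
wrist_force: [1.0, 0.6, -0.3]
finger_gap: 94.2
```

Emit:
servo_tool:
  commands:
    - {"dp":[0,0,0]}
    - {"dp":[0,0,0]}
    - {"dp":[0,0,0]}
    - {"dp":[0,0,0]}
    - {"dp":[0,0,0]}
  grip: 1
  force: 12

```text
$.commands[0]: bad value
```

Emit:
servo_tool:
  commands:
    - {"dp":[0,0,0]}
    - {"dp":[0,0,0]}
    - {"dp":[0,0,0]}
    - {"dp":[0,0,0]}
    - {"dp":[0,0,0]}

```text
$.commands[0]: bad value
```

```bash
python3 g.py 552 -172 38 15 -85.3
```

```text
t 1.95 pos [ 552.4 -173.2   39.8] rot [-75.01   0.17 -85.3 ] F [ 0.97  0.56 -0.32] M [0.03 0.11 0.06] gap 94.2 j [-0.43  0.44  1.78  0.2   0.7   0.92]
dp [-1.2  1.7 -0.7] turn [ 0.01 -0.04 -0.17]
```

Emit:
servo_tool:
  commands:
    - {"dp":[0,1,0],"turn":[0,0,0]}
    - {"dp":[0,1,0],"turn":[0,0,0]}
    - {"dp":[0,1,0],"turn":[0,0,0]}
    - {"dp":[0,1,0],"turn":[0,0,0]}
    - {"dp":[0,1,0],"turn":[0,0,0]}
  grip: 1
  force: 12

```text
clock: 2.37
eef_pos: [552.7, -173.2, 39.1]
eef_rot: [-1.309, 0.003, -1.489]
wrist_force: [0.0, 0.1, 0.4]
finger_gap: 64.1
```

Emit:
servo_tool:
  commands:
    - {"dp":[0,0,0],"turn":[0,0,0]}
    - {"dp":[0,0,0],"turn":[0,0,0]}
    - {"dp":[0,0,0],"turn":[0,0,0]}
    - {"dp":[0,0,0],"turn":[0,0,0]}
    - {"dp":[0,0,0],"turn":[0,0,0]}

```text
clock: 2.78
eef_pos: [552.7, -173.2, 39.1]
eef_rot: [-1.309, 0.003, -1.489]
wrist_force: [-0.4, 0.9, -0.1]
finger_gap: 30.6
```

```bash
python3 g.py 552 -172 38 15 -85.3
```

```text
t 2.78 pos [ 552.7 -173.2   39.1] rot [-75.     0.17 -85.29] F [-0.42  0.85 -0.08] M [ 0.06  0.11 -0.03] gap 30.6 j [-0.43  0.45  1.78  0.2   0.7   0.92]
dp [-1.2  0.9 -0.8] turn [-0.   -0.04 -0.16]
```

Emit:
servo_tool:
  commands:
    - {"dp":[0,0,0],"turn":[0,0,0]}
    - {"dp":[0,0,0],"turn":[0,0,0]}
    - {"dp":[0,0,0],"turn":[0,0,0]}

```text
clock: 3.03
eef_pos: [552.7, -173.1, 39.1]
eef_rot: [-1.309, 0.003, -1.489]
wrist_force: [0.9, -0.1, 0.0]
finger_gap: 24.3
```

Emit:
servo_tool:
  commands:
    - {"dp":[0,0,0],"turn":[0,0,0]}
    - {"dp":[0,0,0],"turn":[0,0,0]}
    - {"dp":[0,0,0],"turn":[0,0,0]}
  force: 55

```text
clock: 3.28
eef_pos: [552.7, -173.2, 39.0]
eef_rot: [-1.309, 0.003, -1.489]
wrist_force: [0.8, -0.2, -0.7]
finger_gap: 23.6
```

```bash
python3 g.py 552 -172 38 15 -86.6
python3 - <<'E'
from h import *
for n in("top","side"):
    c=get(n,2);cv2.imwrite(f"pics/{n}2.png",cv2.resize(c["img"][140:300,170:400,::-1],None,fx=3.4,fy=3.4,interpolation=cv2.INTER_CUBIC))
E
```

```text
t 3.28 pos [ 552.7 -173.2   39. ] rot [-75.     0.17 -85.3 ] F [ 0.84 -0.16 -0.66] M [-0.02  0.1  -0.03] gap 23.6 j [-0.43  0.45  1.78  0.2   0.7   0.92]
dp [-1.2  0.8 -0.8] turn [ 0.    1.22 -0.5 ]
```

View pics/side2.png

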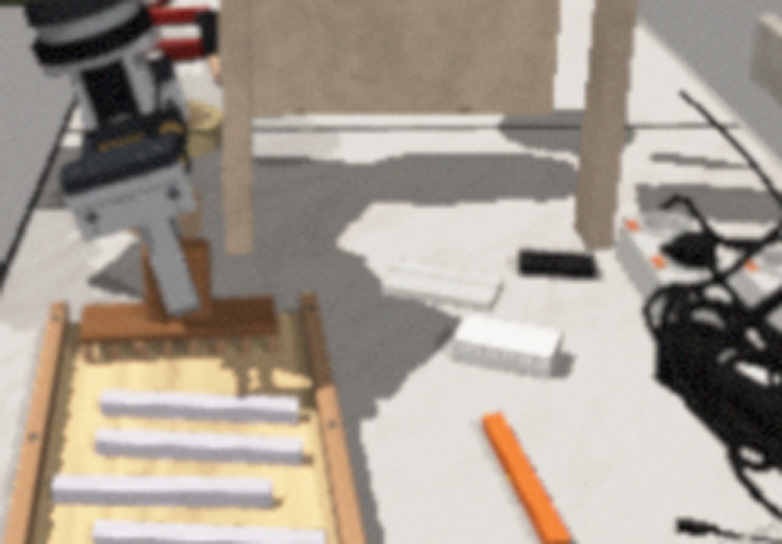

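Emit:
servo_tool:
  commands:
    - {"dp":[0,-0.8,0],"turn":[0,0.3,0]}
    - {"dp":[0,-1.6,0],"turn":[0,0.6,-0.2]}
    - {"dp":[2,-1.6,1],"turn":[0,0.9,-0.3]}
    - {"dp":[4,-1.7,1.5],"turn":[0,1.2,-0.4]}
    - {"dp":[4,-1.7,1.5],"turn":[0,1.2,-0.4]}

```text
clock: 3.8
eef_pos: [554.2, -177.4, 41.1]
eef_rot: [-1.309, 0.001, -1.511]
wrist_force: [0.9, 0.5, -2.0]
finger_gap: 23.9
```

```bash
python3 g.py 559.5 -228 40.6 15 -86.6
```

```text
t 3.8 pos [ 554.2 -177.4   41.1] rot [-7.499e+01  8.000e-02 -8.659e+01] F [ 0.88  0.47 -2.03] M [0.06 0.23 0.04] gap 23.9 j [-0.43  0.45  1.77  0.19  0.7   0.95]
dp [50.8  1.   2.1] turn [-0.01 -0.02 -0.08]
```

Emit:
servo_tool:
  commands:
    - {"dp":[10,0.5,0.4],"turn":[0,0,0]}
    - {"dp":[20,0.6,0.8],"turn":[0,0,0]}
    - {"dp":[30,0.7,1.2],"turn":[0,0,0]}
    - {"dp":[40,0.8,1.7],"turn":[0,0,0]}
    - {"dp":[50,0.8,2.1],"turn":[0,0,0]}

```text
clock: 4.22
eef_pos: [559.4, -228.6, 40.8]
eef_rot: [-1.309, 0.001, -1.512]
wrist_force: [-0.7, 0.2, -2.0]
finger_gap: 23.4
```

```bash
python3 g.py 562 -270 40.4 15 -86.6
```

```text
t 4.22 pos [ 559.4 -228.6   40.8] rot [-7.500e+01  8.000e-02 -8.662e+01] F [-0.69  0.23 -2.  ] M [0.02 0.28 0.05] gap 23.4 j [-0.51  0.49  1.7   0.21  0.74  0.86]
dp [41.5  0.3  0.1] turn [-0.   -0.04 -0.08]
```

Emit:
servo_tool:
  commands:
    - {"dp":[5,0.2,0],"turn":[0,0,0]}
    - {"dp":[10,0.3,0],"turn":[0,0,0]}
    - {"dp":[15,0.3,0],"turn":[0,0,0]}
    - {"dp":[20,0.3,0],"turn":[0,0,0]}
    - {"dp":[25,0.3,0],"turn":[0,0,0]}

```text
clock: 4.63
eef_pos: [560.9, -253.8, 40.4]
eef_rot: [-1.309, 0.002, -1.512]
wrist_force: [-0.0, 0.3, -1.7]
finger_gap: 23.7
```

Emit:
servo_tool:
  commands:
    - {"dp":[5,0,0],"turn":[0,0,0]}
    - {"dp":[10,0,0],"turn":[0,0,0]}
    - {"dp":[15,0,0],"turn":[0,0,0]}
    - {"dp":[20,0,0],"turn":[0,0,0]}
    - {"dp":[25,0,0],"turn":[0,0,0]}

```text
clock: 5.05
eef_pos: [562.5, -279.2, 40.4]
eef_rot: [-1.309, 0.002, -1.512]
wrist_force: [-0.1, 0.6, -2.5]
finger_gap: 23.7
```

```bash
python3 g.py 564.7 -310 40.4 15 -86.6
python3 - <<'E'
from h import *
for n in("top","side"):
    c=get(n,3);cv2.imwrite(f"pics/{n}3.png",cv2.resize(c["img"][140:300,150:400,::-1],None,fx=3.2,fy=3.2,interpolation=cv2.INTER_CUBIC))
E
```

```text
t 5.05 pos [ 562.5 -279.2   40.4] rot [-75.     0.09 -86.6 ] F [-0.08  0.58 -2.52] M [0.11 0.24 0.02] gap 23.7 j [-0.59  0.54  1.62  0.22  0.78  0.78]
dp [30.8  0.   0.4] turn [ 0.   -0.03 -0.09]
```

View pics/top3.png

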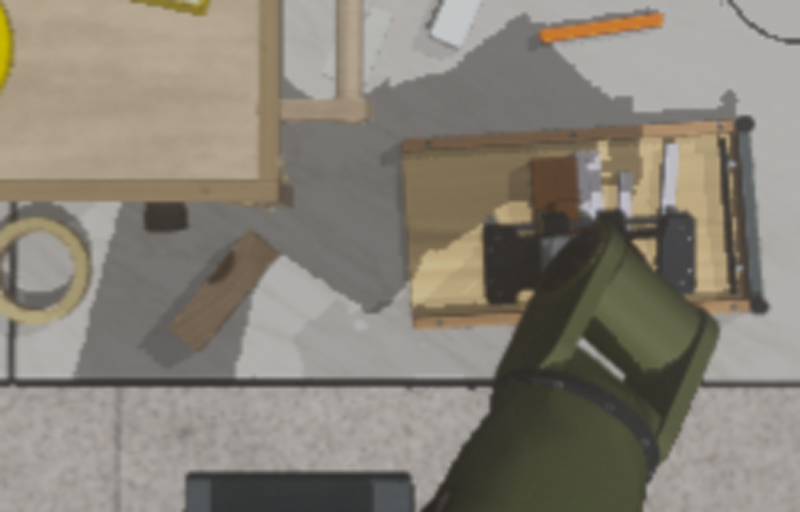

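View pics/side3.png

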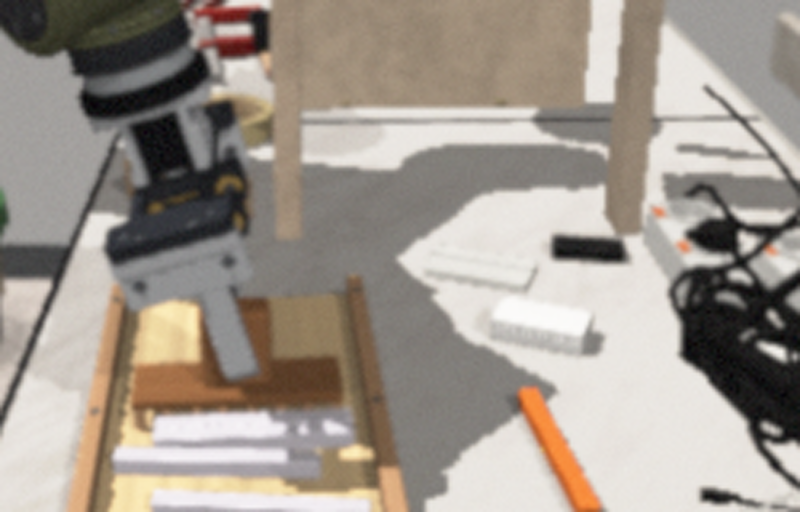

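Emit:
servo_tool:
  commands:
    - {"dp":[5,0,0],"turn":[0,0,0]}
    - {"dp":[10,0,0],"turn":[0,0,0]}
    - {"dp":[15,0,0],"turn":[0,0,0]}
    - {"dp":[20,0,0],"turn":[0,0,0]}
    - {"dp":[25,0,0],"turn":[0,0,0]}

```text
clock: 5.57
eef_pos: [564.0, -305.0, 40.3]
eef_rot: [-1.309, 0.001, -1.512]
wrist_force: [-0.9, 0.7, -0.8]
finger_gap: 23.3
```

Emit:
servo_tool:
  commands:
    - {"dp":[5,0,0],"turn":[0,0,0]}
    - {"dp":[10,0,0],"turn":[0,0,0]}
    - {"dp":[15,0,0],"turn":[0,0,0]}
    - {"dp":[20,0,0],"turn":[0,0,0]}
    - {"dp":[25,0,0],"turn":[0,0,0]}

```text
clock: 5.98
eef_pos: [565.4, -330.4, 40.3]
eef_rot: [-1.309, 0.001, -1.512]
wrist_force: [0.5, 1.4, -1.7]
finger_gap: 23.9
```

Emit:
servo_tool:
  commands:
    - {"dp":[3,0,0],"turn":[0,0,0]}
    - {"dp":[6,0,0],"turn":[0,0,0]}
    - {"dp":[9,0,0],"turn":[0,0,0]}
    - {"dp":[12,0,0],"turn":[0,0,0]}
    - {"dp":[15,0,0],"turn":[0,0,0]}

```text
clock: 6.4
eef_pos: [566.3, -345.6, 40.3]
eef_rot: [-1.309, 0.002, -1.512]
wrist_force: [-0.0, 1.0, -2.7]
finger_gap: 23.8
```

```bash
python3 g.py 567.7 -369 40.4 15 -86.6
python3 - <<'E'
from h import *
for n in("top","side"):
    c=get(n,4);cv2.imwrite(f"pics/{n}4.png",cv2.resize(c["img"][160:320,170:400,::-1],None,fx=3.4,fy=3.4,interpolation=cv2.INTER_CUBIC))
E
```

```text
t 6.4 pos [ 566.3 -345.6   40.3] rot [-75.     0.09 -86.63] F [-0.02  0.96 -2.68] M [0.3  0.2  0.08] gap 23.8 j [-0.67  0.61  1.5   0.24  0.85  0.7 ]
dp [23.4 -0.2  0. ] turn [-0.   -0.06 -0.07]
```

View pics/top4.png

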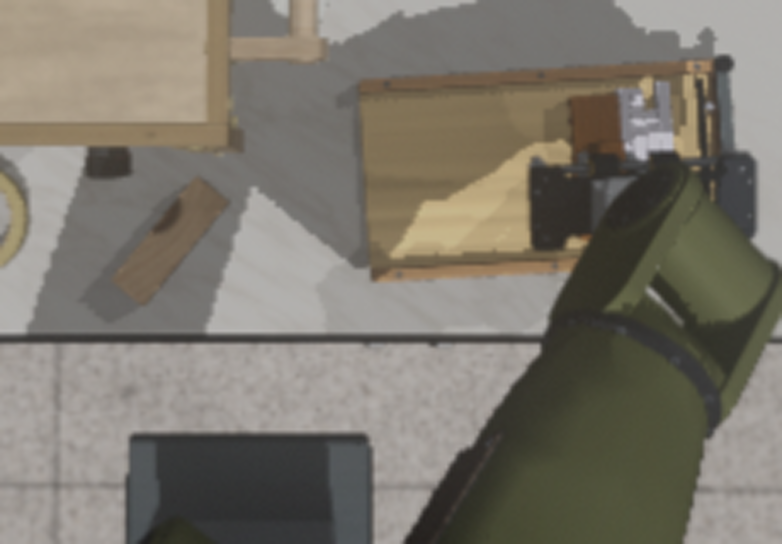

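View pics/side4.png

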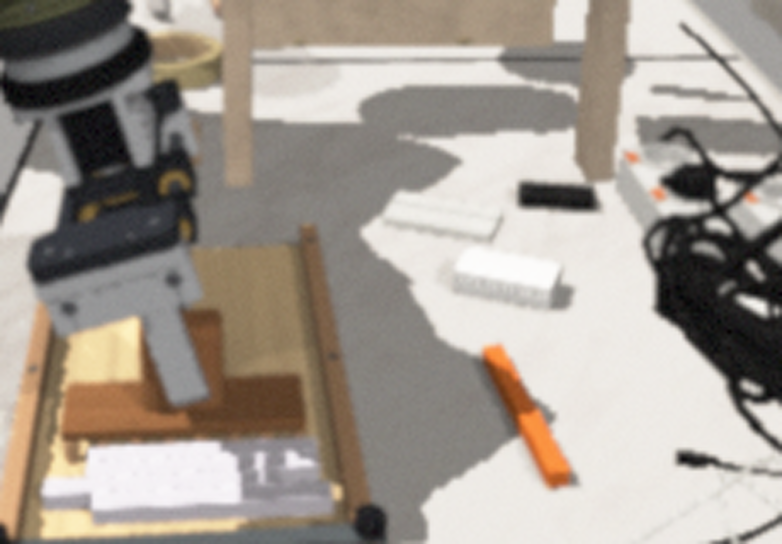

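All four rods are collected and parallel against the rake. Next I feel for the stop slowly.

Emit:
servo_tool:
  commands:
    - {"dp":[2,0,0],"turn":[0,0,0]}
    - {"dp":[4,0,0],"turn":[0,0,0]}
    - {"dp":[6,0,0],"turn":[0,0,0]}
    - {"dp":[8,0,0],"turn":[0,0,0]}
    - {"dp":[10,0,0],"turn":[0,0,0]}

```text
clock: 6.92
eef_pos: [566.9, -356.1, 40.2]
eef_rot: [-1.309, 0.001, -1.512]
wrist_force: [-0.0, 1.1, -1.4]
finger_gap: 23.5
```

Emit:
servo_tool:
  commands:
    - {"dp":[1,0,0],"turn":[0,0,0]}
    - {"dp":[2,0,0],"turn":[0,0,0]}
    - {"dp":[3,0,0],"turn":[0,0,0]}
    - {"dp":[4,0,0],"turn":[0,0,0]}
    - {"dp":[5,0,0],"turn":[0,0,0]}

```text
clock: 7.33
eef_pos: [567.2, -361.1, 40.2]
eef_rot: [-1.309, 0.001, -1.512]
wrist_force: [0.3, 0.9, -1.7]
finger_gap: 23.6
```

Emit:
servo_tool:
  commands:
    - {"dp":[0.7,0,0],"turn":[0,0,0]}
    - {"dp":[1.4,0,0],"turn":[0,0,0]}
    - {"dp":[2,0,0],"turn":[0,0,0]}

```text
clock: 7.58
eef_pos: [567.3, -363.2, 40.2]
eef_rot: [-1.309, 0.001, -1.512]
wrist_force: [-0.8, 1.8, -3.1]
finger_gap: 23.8
```

```bash
python3 g.py 567.7 -369 40.4 15 -86.6
```

```text
t 7.58 pos [ 567.3 -363.2   40.2] rot [-7.499e+01  7.000e-02 -8.666e+01] F [-0.78  1.85 -3.15] M [0.26 0.2  0.05] gap 23.8 j [-0.7   0.64  1.46  0.24  0.86  0.68]
dp [ 5.8 -0.2  0.2] turn [-0.01 -0.07 -0.05]
```

Emit:
servo_tool:
  commands:
    - {"dp":[0.7,0,0],"turn":[0,0,0]}
    - {"dp":[1.4,0,0],"turn":[0,0,0]}
    - {"dp":[2,0,0],"turn":[0,0,0]}

```text
clock: 7.83
eef_pos: [567.4, -365.2, 40.2]
eef_rot: [-1.309, 0.001, -1.512]
wrist_force: [-0.3, 1.0, -2.1]
finger_gap: 23.9
```

Emit:
servo_tool:
  commands:
    - {"dp":[0.7,0,0],"turn":[0,0,0]}
    - {"dp":[1.4,0,0],"turn":[0,0,0]}
    - {"dp":[1.4,0,0],"turn":[0,0,0]}

```text
clock: 8.08
eef_pos: [567.5, -366.9, 40.2]
eef_rot: [-1.309, 0.001, -1.513]
wrist_force: [-1.1, 0.6, -2.5]
finger_gap: 23.7
```

Emit:
servo_tool:
  commands:
    - {"dp":[0.7,0,0],"turn":[0,0,0]}
    - {"dp":[1.4,0,0],"turn":[0,0,0]}
    - {"dp":[1.4,0,0],"turn":[0,0,0]}

```text
clock: 8.33
eef_pos: [567.6, -368.4, 40.2]
eef_rot: [-1.309, 0.001, -1.513]
wrist_force: [-0.1, -0.2, -2.1]
finger_gap: 23.5
```

Emit:
servo_tool:
  commands:
    - {"dp":[0.7,0,0],"turn":[0,0,0]}
    - {"dp":[1.4,0,0],"turn":[0,0,0]}
    - {"dp":[1.4,0,0],"turn":[0,0,0]}

```text
clock: 8.58
eef_pos: [567.7, -369.9, 40.2]
eef_rot: [-1.309, 0.001, -1.513]
wrist_force: [0.2, 0.5, -1.8]
finger_gap: 23.7
```

Emit:
servo_tool:
  commands:
    - {"dp":[0.7,0,0],"turn":[0,0,0]}
    - {"dp":[1.4,0,0],"turn":[0,0,0]}
    - {"dp":[1.4,0,0],"turn":[0,0,0]}

```text
clock: 8.83
eef_pos: [567.7, -371.5, 40.2]
eef_rot: [-1.309, 0.001, -1.513]
wrist_force: [0.5, -0.3, -2.8]
finger_gap: 23.9
```

```bash
python3 g.py 567.7 -372 40.4 15 -86.6
python3 - <<'E'
from h import *
for n in("top","side"):
    c=get(n,5);cv2.imwrite(f"pics/{n}5.png",cv2.resize(c["img"][160:360,150:400,::-1],None,fx=3,fy=3,interpolation=cv2.INTER_CUBIC))
E
```

```text
t 8.83 pos [ 567.7 -371.5   40.2] rot [-7.498e+01  5.000e-02 -8.668e+01] F [ 0.46 -0.34 -2.85] M [0.02 0.17 0.04] gap 23.9 j [-0.71  0.65  1.45  0.24  0.87  0.67]
dp [ 0.5 -0.2 -0. ] turn [-0.02 -0.09 -0.03]
```

View pics/top5.png

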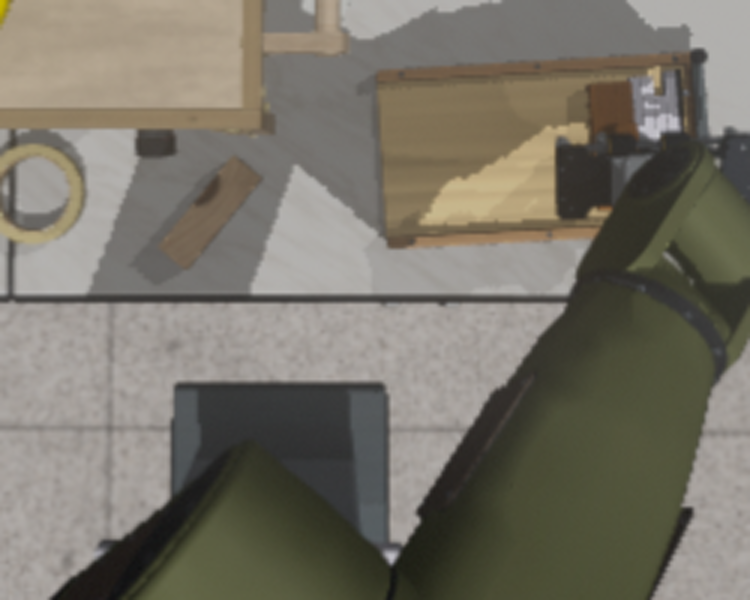

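View pics/side5.png

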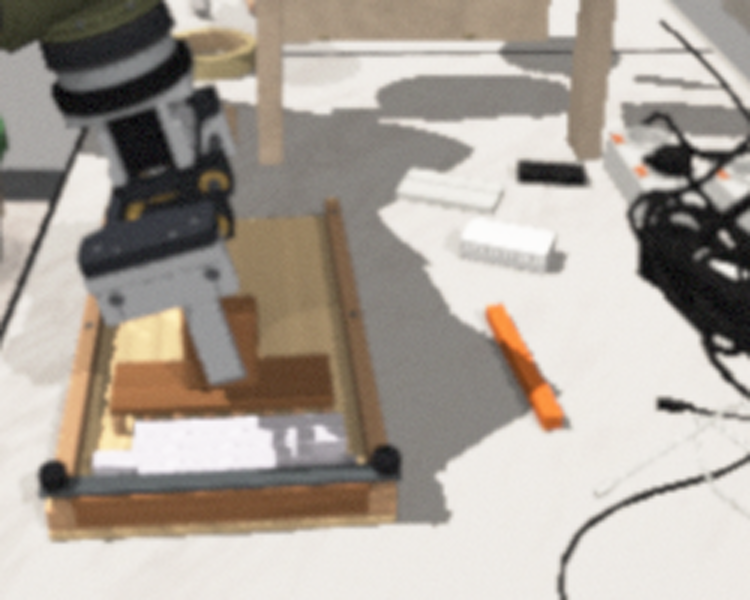

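Run:
```python
from h import *
c=dict(np.load("pics/top5.npz"))
o=ortho(c,600,660,-470,-350,20,6)[:,:,::-1].copy()
for y in range(-470,-350,10): cv2.putText(o,str(y),(int((-350-y)*6)-12,350),0,.4,(0,0,255));cv2.line(o,(int((-350-y)*6),330),(int((-350-y)*6),337),(0,0,255))
cv2.imwrite("pics/e.png",o)
```

```text
(no output)
```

View pics/e.png

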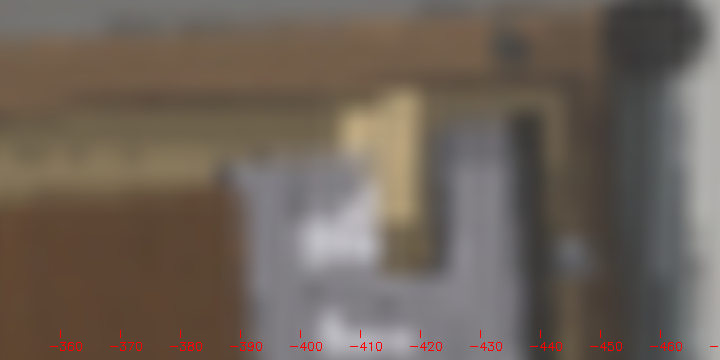

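The gap left to the pad is about 1–2 mm: the rods end at y≈-434 and the pad starts at about -436.

Emit:
servo_tool:
  commands:
    - {"dp":[0.5,0,0],"turn":[0,0,0]}
    - {"dp":[1,0,0],"turn":[0,0,0]}
    - {"dp":[1,0,0],"turn":[0,0,0]}

```text
clock: 9.18
eef_pos: [567.8, -372.3, 40.2]
eef_rot: [-1.309, 0.001, -1.513]
wrist_force: [-0.4, 2.6, -1.4]
finger_gap: 23.8
```

Emit:
servo_tool:
  commands:
    - {"dp":[0.5,0,0],"turn":[0,0,0]}
    - {"dp":[1,0,0],"turn":[0,0,0]}
    - {"dp":[1,0,0],"turn":[0,0,0]}

```text
clock: 9.43
eef_pos: [567.9, -373.0, 40.2]
eef_rot: [-1.309, 0.002, -1.513]
wrist_force: [-1.3, 5.1, -0.8]
finger_gap: 24.1
```

Emit:
servo_tool:
  commands:
    - {"dp":[0.5,0,0],"turn":[0,0,0]}
    - {"dp":[1,0,0],"turn":[0,0,0]}
    - {"dp":[1,0,0],"turn":[0,0,0]}

```text
clock: 9.68
eef_pos: [568.0, -373.5, 40.2]
eef_rot: [-1.309, 0.003, -1.512]
wrist_force: [-1.7, 6.2, 0.2]
finger_gap: 23.9
```

Emit:
servo_tool:
  commands:
    - {"dp":[0.6,0,0],"turn":[0,0,0]}
    - {"dp":[1.2,0,0],"turn":[0,0,0]}
    - {"dp":[1.2,0,0],"turn":[0,0,0]}
    - {"dp":[1.2,0,0],"turn":[0,0,0]}

```text
clock: 10.02
eef_pos: [568.0, -374.0, 40.2]
eef_rot: [-1.31, 0.004, -1.512]
wrist_force: [-0.3, 7.8, 1.2]
finger_gap: 23.8
```

```bash
python3 g.py 568 -375 40.2 15 -86.6
```

```text
t 10.02 pos [ 568.  -374.    40.2] rot [-75.03   0.24 -86.62] F [-0.32  7.8   1.16] M [1.51 0.33 0.25] gap 23.8 j [-0.71  0.65  1.44  0.24  0.88  0.67]
dp [ 1.   0.  -0.1] turn [ 0.03 -0.09 -0.23]
```

Emit:
servo_tool:
  commands:
    - {"dp":[0.7,-0.2,0],"turn":[0,0,0]}
    - {"dp":[1.4,-0.3,0],"turn":[0,0,0]}
    - {"dp":[1.5,-0.3,0],"turn":[0,0,0]}
    - {"dp":[1.5,-0.3,0],"turn":[0,0,0]}
    - {"dp":[1.5,-0.3,0],"turn":[0,0,0]}

```text
clock: 10.43
eef_pos: [568.0, -374.5, 40.2]
eef_rot: [-1.31, 0.006, -1.511]
wrist_force: [-0.3, 8.8, 0.3]
finger_gap: 23.6
```

```bash
python3 g.py 568 -375 40.2 15 -86.6;  python3 - <<'E'
from h import *
for n in("top","side"):
    c=get(n,6)
    if n=="side":
        cv2.imwrite(f"pics/{n}6.png",cv2.resize(c["img"][220:350,150:320,::-1],None,fx=4.5,fy=4.5,interpolation=cv2.INTER_CUBIC))
o=ortho(dict(np.load("pics/top6.npz")),600,660,-470,-350,20,6)[:,:,::-1].copy()
for y in range(-470,-350,10): cv2.putText(o,str(y),(int((-350-y)*6)-12,350),0,.4,(0,0,255));cv2.line(o,(int((-350-y)*6),330),(int((-350-y)*6),337),(0,0,255))
cv2.imwrite("pics/e6.png",o)
E
```

```text
t 10.43 pos [ 568.  -374.5   40.2] rot [-75.07   0.35 -86.59] F [-0.3   8.75  0.34] M [1.69 0.21 0.32] gap 23.6 j [-0.71  0.65  1.44  0.24  0.88  0.67]
dp [ 0.5  0.  -0. ] turn [ 0.07 -0.09 -0.34]
```

View pics/e6.png

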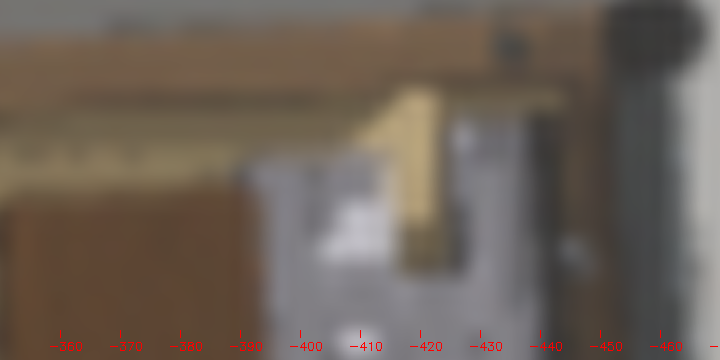

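View pics/side6.png

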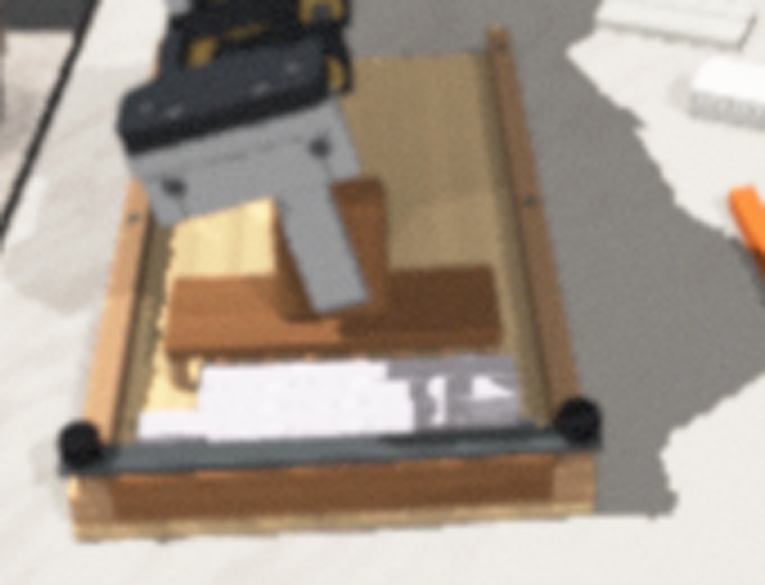

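The pad has given about 2–3 mm at 8.8 N, so I hold here for a bit over a second.

Emit:
servo_tool:
  commands:
    - {"dp":[1.1,-0.2,0],"turn":[0,0,0]}
    - {"dp":[1.1,-0.2,0],"turn":[0,0,0]}
    - {"dp":[1.1,-0.2,0],"turn":[0,0,0]}
    - {"dp":[1.1,-0.2,0],"turn":[0,0,0]}
    - {"dp":[1.1,-0.2,0],"turn":[0,0,0]}

```text
clock: 10.95
eef_pos: [568.0, -374.6, 40.3]
eef_rot: [-1.311, 0.008, -1.511]
wrist_force: [-1.6, 8.8, 2.0]
finger_gap: 24.1
```

Emit:
servo_tool:
  commands:
    - {"dp":[1.1,0,0],"turn":[0,0,0]}
    - {"dp":[1.1,0,0],"turn":[0,0,0]}
    - {"dp":[1.1,0,0],"turn":[0,0,0]}
    - {"dp":[1.1,0,0],"turn":[0,0,0]}
    - {"dp":[1.1,0,0],"turn":[0,0,0]}

```text
clock: 11.37
eef_pos: [568.1, -374.6, 40.2]
eef_rot: [-1.311, 0.01, -1.51]
wrist_force: [-1.7, 8.4, 2.1]
finger_gap: 23.9
```

Emit:
servo_tool:
  commands:
    - {"dp":[1.1,0,0],"turn":[0,0,0]}
    - {"dp":[1.1,0,0],"turn":[0,0,0]}
    - {"dp":[1.1,0,0],"turn":[0,0,0]}
    - {"dp":[1.1,0,0],"turn":[0,0,0]}
    - {"dp":[1.1,0,0],"turn":[0,0,0]}

```text
clock: 11.78
eef_pos: [568.1, -374.7, 40.1]
eef_rot: [-1.312, 0.012, -1.51]
wrist_force: [-1.8, 9.7, 2.2]
finger_gap: 23.5
```

```bash
python3 g.py 568 -373 40.2 15 -86.6
```

```text
t 11.78 pos [ 568.1 -374.7   40.1] rot [-75.17   0.7  -86.51] F [-1.82  9.69  2.16] M [1.97 0.42 0.3 ] gap 23.5 j [-0.71  0.65  1.43  0.24  0.89  0.66]
dp [-1.7 -0.1  0. ] turn [ 0.17 -0.09 -0.7 ]
```

Emit:
servo_tool:
  commands:
    - {"dp":[0.3,0,0],"turn":[0,0,0]}
    - {"dp":[-0.4,0,0],"turn":[0,0,0]}
    - {"dp":[-1.1,0,0],"turn":[0,0,0]}
    - {"dp":[-1.8,0,0],"turn":[0,0,0]}
    - {"dp":[-2.5,0,0],"turn":[0,0,0]}

```text
clock: 12.2
eef_pos: [567.9, -372.4, 40.1]
eef_rot: [-1.312, 0.012, -1.51]
wrist_force: [0.2, 0.5, -2.4]
finger_gap: 23.9
```

Emit:
servo_tool:
  commands:
    - {"dp":[-0.7,0,0],"turn":[0,0,0]}
    - {"dp":[-1.4,0,0],"turn":[0,0,0]}
    - {"dp":[-2.1,0,0],"turn":[0,0,0]}
    - {"dp":[-2.8,0,0],"turn":[0,0,0]}
    - {"dp":[-3.5,0,0],"turn":[0,0,0]}

```text
clock: 12.62
eef_pos: [567.7, -369.0, 40.2]
eef_rot: [-1.312, 0.011, -1.51]
wrist_force: [-0.8, 0.7, -1.5]
finger_gap: 23.9
```

```bash
python3 g.py 562 -270 41 15 -86.6
```

```text
t 12.62 pos [ 567.7 -369.    40.2] rot [-75.16   0.65 -86.52] F [-0.84  0.7  -1.5 ] M [ 0.04  0.26 -0.05] gap 23.9 j [-0.7   0.65  1.44  0.24  0.88  0.67]
dp [-99.1   0.4   0.2] turn [ 0.16 -0.09 -0.65]
```

Emit:
servo_tool:
  commands:
    - {"dp":[-10,-1,0],"turn":[0,0,-0.3]}
    - {"dp":[-25,-2,0],"turn":[0,0,-0.6]}
    - {"dp":[-45,-2,0],"turn":[0,0,-0.6]}
    - {"dp":[-65,-2,0],"turn":[0,0,-0.6]}
    - {"dp":[-85,-2,0],"turn":[0,0,-0.6]}

```text
clock: 13.03
eef_pos: [561.8, -282.7, 43.2]
eef_rot: [-1.312, 0.001, -1.513]
wrist_force: [-0.0, -0.4, -2.3]
finger_gap: 23.8
```

```bash
python3 g.py 552.7 -173.2 42 15 -85.3
```

```text
t 13.03 pos [ 561.8 -282.7   43.2] rot [-7.515e+01  5.000e-02 -8.667e+01] F [-0.04 -0.38 -2.26] M [ 0.03  0.21 -0.06] gap 23.8 j [-0.59  0.54  1.61  0.22  0.79  0.78]
dp [-109.8    0.6   -2.9] turn [ 0.15 -1.34  0.3 ]
```

Emit:
servo_tool:
  commands:
    - {"dp":[-20,0,-0.5],"turn":[0,0,0]}
    - {"dp":[-42,0,-1],"turn":[0,-0.4,0]}
    - {"dp":[-64,0,-1.6],"turn":[0,-0.8,0.1]}
    - {"dp":[-86,0,-2.2],"turn":[0.1,-1.3,0.3]}
    - {"dp":[-100,0,-2.6],"turn":[0.1,-1.3,0.3]}

```text
clock: 13.45
eef_pos: [552.9, -180.6, 42.7]
eef_rot: [-1.31, 0.0, -1.488]
wrist_force: [-0.2, 0.3, -2.3]
finger_gap: 23.7
```

```bash
python3 g.py 552.7 -173.2 42 15 -85.3;  python3 - <<'E'
from h import *
for n in("top","side"):
    c=get(n,7)
    cv2.imwrite(f"pics/{n}7.png",cv2.resize(c["img"][150:350,150:400,::-1],None,fx=3.2,fy=3,interpolation=cv2.INTER_CUBIC))
o=ortho(dict(np.load("pics/top7.npz")),470,660,-470,-350,20,3)[:,:,::-1].copy()
for y in range(-470,-350,10): cv2.putText(o,str(y),(int((-350-y)*3)-12,560),0,.35,(0,0,255))
cv2.imwrite("pics/e7.png",o)
E
```

```text
t 13.45 pos [ 552.9 -180.6   42.7] rot [-7.505e+01  2.000e-02 -8.525e+01] F [-0.17  0.31 -2.27] M [ 0.01  0.22 -0.01] gap 23.7 j [-0.44  0.44  1.77  0.2   0.71  0.91]
dp [-7.4  0.8  0.2] turn [ 0.05  0.04 -0.03]
```

View pics/e7.png

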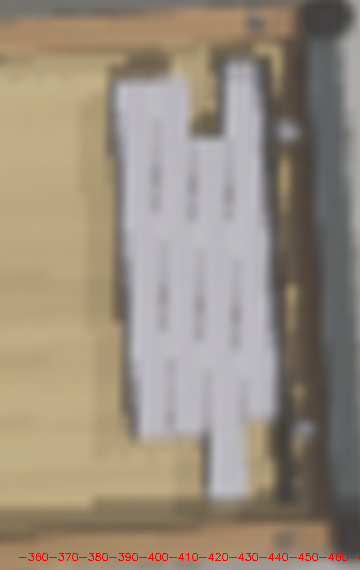

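View pics/side7.png

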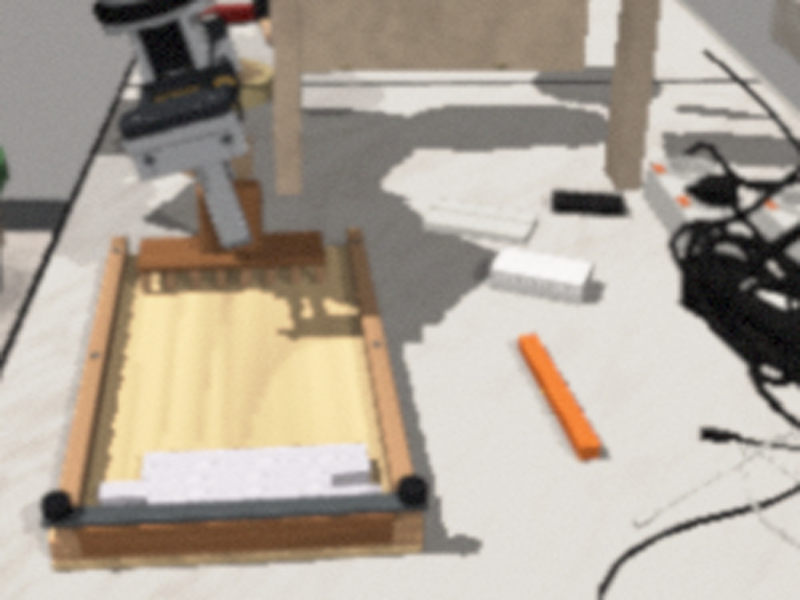

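The rods lie parallel and packed against the pad. Next I set the rake back down.

Emit:
servo_tool:
  commands:
    - {"dp":[-4,0.3,0],"turn":[0,0,0]}
    - {"dp":[-7.4,0.8,0.2],"turn":[0,0,0]}
    - {"dp":[-7.4,0.8,0.2],"turn":[0,0,0]}

```text
clock: 13.8
eef_pos: [552.8, -173.0, 42.0]
eef_rot: [-1.31, 0.0, -1.487]
wrist_force: [0.8, 0.4, -2.0]
finger_gap: 23.9
```

```bash
python3 g.py 552.7 -173.2 39 15 -85.3
```

```text
t 13.8 pos [ 552.8 -173.    42. ] rot [-7.506e+01  2.000e-02 -8.522e+01] F [ 0.84  0.44 -1.97] M [0.02 0.24 0.01] gap 23.9 j [-0.43  0.44  1.77  0.2   0.71  0.93]
dp [ 0.2  2.9 -0.9] turn [ 0.06  0.07 -0.04]
```

Emit:
servo_tool:
  commands:
    - {"dp":[0,0.8,-0.2],"turn":[0,0,0]}
    - {"dp":[0,1.5,-0.4],"turn":[0,0,0]}
    - {"dp":[0,2.2,-0.6],"turn":[0,0,0]}
    - {"dp":[0,2.2,-0.6],"turn":[0,0,0]}

```text
clock: 14.13
eef_pos: [552.7, -173.3, 39.5]
eef_rot: [-1.31, 0.0, -1.488]
wrist_force: [0.1, 0.5, -2.9]
finger_gap: 23.8
```

Emit:
servo_tool:
  commands:
    - {"dp":[0,0.4,-0.1],"turn":[0,0,0]}
    - {"dp":[0,0.8,-0.2],"turn":[0,0,0]}
    - {"dp":[0,0.8,-0.2],"turn":[0,0,0]}

```text
clock: 14.38
eef_pos: [552.9, -173.5, 39.0]
eef_rot: [-1.31, 0.0, -1.488]
wrist_force: [-3.0, 0.1, 3.5]
finger_gap: 23.6
```

```bash
python3 g.py 552.7 -173.2 39 15 -85.3
```

```text
t 14.38 pos [ 552.9 -173.5   39. ] rot [-7.505e+01  1.000e-02 -8.525e+01] F [-3.03  0.11  3.45] M [0.01 0.33 0.03] gap 23.6 j [-0.43  0.45  1.78  0.2   0.7   0.93]
dp [-0.3 -0.  -0.2] turn [ 0.05  0.05 -0.02]
```

Emit:
servo_tool:
  commands:
    - {"dp":[0,0,0],"turn":[0,0,0]}
    - {"dp":[0,0,0],"turn":[0,0,0]}
  force: 5

```text
clock: 14.55
eef_pos: [552.9, -173.6, 39.0]
eef_rot: [-1.31, 0.0, -1.488]
wrist_force: [-1.1, -0.2, 1.0]
finger_gap: 23.8
```

Emit:
servo_tool:
  commands:
    - {"dp":[0,0,0],"turn":[0,0,0]}
    - {"dp":[0,0,0],"turn":[0,0,0]}
    - {"dp":[0,0,0],"turn":[0,0,0]}
    - {"dp":[0,0,0],"turn":[0,0,0]}
    - {"dp":[0,0,0],"turn":[0,0,0]}
  grip: -1

```text
clock: 14.97
eef_pos: [553.0, -173.6, 39.1]
eef_rot: [-1.31, 0.0, -1.488]
wrist_force: [0.2, 0.6, 0.2]
finger_gap: 53.9
```

Emit:
servo_tool:
  commands:
    - {"dp":[0,0,0],"turn":[0,0,0]}
    - {"dp":[0,0,0],"turn":[0,0,0]}
    - {"dp":[0,0,0],"turn":[0,0,0]}
    - {"dp":[0,0,0],"turn":[0,0,0]}
    - {"dp":[0,0,0],"turn":[0,0,0]}

```text
clock: 15.38
eef_pos: [552.9, -173.6, 39.0]
eef_rot: [-1.31, 0.0, -1.488]
wrist_force: [0.7, 0.6, -0.3]
finger_gap: 87.4
```

```bash
python3 g.py 552 -172 150 15 -85.3
```

```text
t 15.38 pos [ 552.9 -173.6   39. ] rot [-75.04   0.   -85.25] F [ 0.68  0.59 -0.34] M [0.02 0.1  0.  ] gap 87.4 j [-0.43  0.45  1.78  0.2   0.7   0.93]
dp [  -1.7 -107.4   27.9] turn [ 0.04  0.05 -0.01]
```

Withdraw straight back along the fingers, which leads away from the organiser.

Emit:
servo_tool:
  commands:
    - {"dp":[0,-12,2],"turn":[0,0,0]}
    - {"dp":[0,-32,6],"turn":[0,0,0]}
    - {"dp":[0,-56,10],"turn":[0,0,0]}
    - {"dp":[0,-84,12],"turn":[0,0,0]}
    - {"dp":[0,-110,10],"turn":[0,0,0]}

```text
clock: 15.8
eef_pos: [534.3, -175.1, 150.3]
eef_rot: [-1.309, -0.001, -1.488]
wrist_force: [-0.2, -0.9, 0.0]
finger_gap: 94.1
```

Emit:
servo_tool:
  commands:
    - {"dp":[10,-10,-30],"turn":[0,0,0]}
    - {"dp":[20,-10,-60],"turn":[0,0,0]}
    - {"dp":[30,-10,-95],"turn":[0,0,0]}
    - {"dp":[40,-10,-130],"turn":[0,0,0]}
    - {"dp":[50,-10,-160],"turn":[0,0,0]}

```text
clock: 16.22
eef_pos: [380.0, -238.1, 119.0]
eef_rot: [-1.308, -0.001, -1.487]
wrist_force: [1.1, -0.6, 0.3]
finger_gap: 93.8
```

Emit:
servo_tool:
  commands:
    - {"dp":[0,-10,-10],"turn":[0,0,0]}
    - {"dp":[0,-20,-20],"turn":[0,0,0]}
    - {"dp":[0,-20,-20],"turn":[0,0,0]}

```text
clock: 16.47
eef_pos: [354.6, -240.8, 134.8]
eef_rot: [-1.307, -0.003, -1.489]
wrist_force: [0.1, -1.0, 0.3]
finger_gap: 94.0
```

Run:
```python
from h import *
from cell import manip
for n in("top","side"):
    c=get(n,8)
    cv2.imwrite(f"pics/{n}8.png",cv2.resize(c["img"][:,:,::-1],(800,600),interpolation=cv2.INTER_CUBIC))
o=ortho(dict(np.load("pics/top8.npz")),440,670,-480,-110,20,2.15)[:,:,::-1]
cv2.imwrite("pics/e8.png",o)
print(manip.read_state()["clock"])
```

```text
16.5667
```

View pics/e8.png

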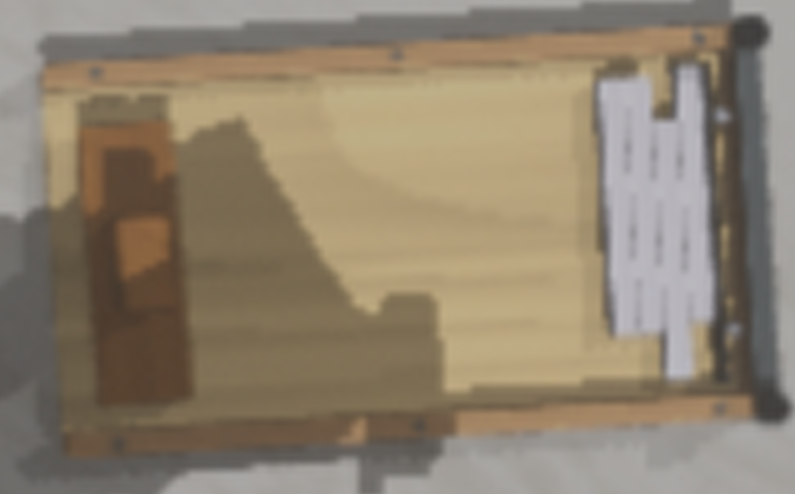

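View pics/side8.png

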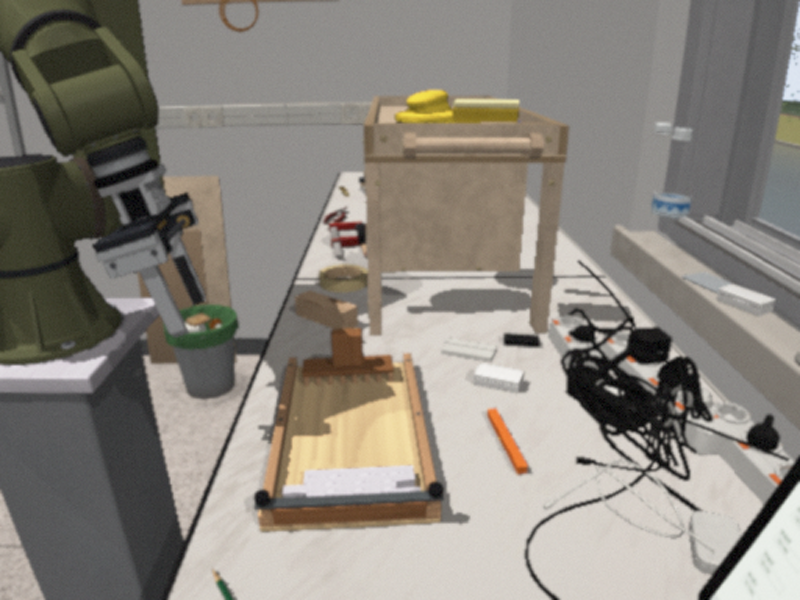

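View pics/top8.png

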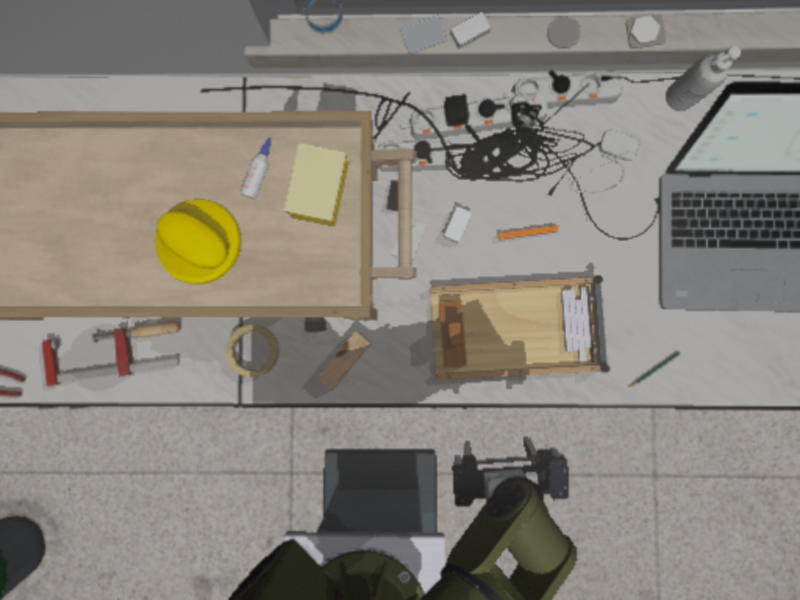

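```bash
python3 -c "
from cell import manip
print(manip.sign_off(), manip.read_state()['clock'])"
```

```text
the job is handed in; nothing more can be done
the job is handed in; nothing more can be done
```

The four rods now lie parallel, side by side and closed up against the stop. The rake stands upright again where it stood at the tray's open end. I handed in at about 16.6 s, within the 51 s limit; no verdict came back.

- **Combing:** I gripped the rake by its upright grip and moved it with the feet held about 1–1.5 mm above the floor. Only the rake touched the rods.
- **Pressing on the stop:** The pad began to push back with the tool at y≈-372 mm. I pressed until the wrist read about 9 N, which is roughly 3 mm of give, and the picture showed the pad 2–3 mm back. I held that for more than a second (the last reading was 9.7 N), then eased off slowly.
- **Last pictures:** The rods are tight against the pad, though their ends are staggered sideways because the rake only closes them up along the tray. The rake, offcut, tape, case and orange bar look unmoved from the first pictures.
- **Small disagreement:** While pressing, the tool leaned about 0.7° and the front pegs rested on the floor with about 4 N. I straightened the tool afterwards, and the rake set down within about 0.5 mm of its starting grasp position.

No check failed.

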